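Dial open the bench lockbox

TASK

Unlock the grey lockbox and slide its lid fully open to get at the memory stick inside. Its crank pin is read like the hour hand of a clock whose twelve is the long tick: turn it counter-clockwise, passing 8 twice, and stop on 8 the third time it comes there; then clockwise, passing 1 once, and stop on 1 the second time; then slowly counter-clockwise until you feel the dial catch, for the last number (somewhere from 11 down to 7) is lost. Never force the dial once it has caught nor shove the lid while it is locked, and leave the battery and the roll of black tape where they are.

Things in the scene. Friction and masses are not known exactly. Their poses are not given: they have to be found in the camera images.
- lockbox: grey steel lockbox screwed down on the desk, 110 (x) x 164 (y) mm, 87 mm high at the dial's half, 84 mm at the lid half's outer walls. Origin: centre of its underside; z up; the dial is in its -y half, the sliding lid in its +y half, +x points away from the robot. It does not move during the work.
- dial_scale: flat aluminium scale plate, 95 mm across, fixed on the lockbox's top, with twelve ticks like a clock face seen from above (numbers grow clockwise, 30 degrees each). Origin: on the dial's axis at desk level; x axis towards the long tick. It carries the dial and two hidden wheels under it that stand anywhere at the start; a peg picks each up after up to 332 degrees of free play.
- dial_centre (a point): point on the dial's upright axis, 119 mm above the desk. The dial turns without end both ways, against 0.02 to 0.1 N m, and stays where it is left. It must stop within 10 degrees of each given number; overshooting one by more spoils it (start again from the first).
- long_tick (a point): middle of the one long, broad tick of the scale (number 12), 42 mm from the dial's axis, 89.5 mm above the desk.
- pin (a point): middle of the black dial's upright crank pin, a steel sleeve 12 mm in diameter, from 100 to 137 mm above the desk, 30 mm from the dial's axis. It spins freely on its post, so a gripper can hold it and carry it round without turning itself. The direction from the axis to the pin is the number read. The dial's face (72 mm across) is 98 mm, its steel arm 100 mm above the desk.
- bolt_housing: grey boss on the lockbox's far (+x) side, 14 x 60 x 36 mm; origin as the lockbox's; fixed. It holds a hidden sprung bolt bar that drops into the wheels at the lost number (30 to 150 degrees counter-clockwise of the long tick) if the others are right. The dial then turns on only against a spring of 2 N m a radian, with 3 degrees of play each way: the catch. The bar bears 25 N, from the wheels at 34 mm from the dial's axis or from the lid.
- lid: aluminium sliding lid, 95 x 59 x 5 mm, upper face 78 mm above the desk; origin as the lockbox's when shut. When unlocked it slides along the lockbox's -y, under the dial's deck, by 34 mm to its stop, against about 2 N of friction, and stays where it is left; while locked it has only 2 mm of play.
- lid_tab (a point): centre of the upright tab on the lid, 34 (x) x 10 (y) x 26 (z) mm, its top 104 mm and its middle 93 mm above the desk. In the lockbox's frame it is at y = 62 mm when shut and y = 28 mm when fully open; the deck's edge is at y = 16 mm.
- nine_volt_mid (a point): middle of a dark nine-volt block battery, 18 x 26 x 48 mm, standing on the desk; leave it.
- black_tape_mid (a point): middle of a roll of black tape, 59 mm across, 19 mm high, lying on the desk; leave it.

How it is judged:
By the outcome, as a careful person would: the job done as asked, in the order asked, and still so for the second after the job is handed in, with the robot touching nothing.
It also fails if it takes over 72 s, if anything falls off the work surface, if the arm or the gripper's body presses on something with over 40 N, if the wrist force passes 120 N, or if a joint passes its speed limit or range.

ROBOT

A 6-joint arm with a two-finger parallel gripper is mounted at the origin on a cart in front of the work surface, level with it; the furniture and walls round the work are solid. World frame = base frame: x ahead of the robot, y to its left, z up, the work surface at z = 0. Lengths are in mm, angles in rad, forces in N, time in s.
With the tool pointing down it reaches from about 350 to 975 mm from the base axis. Payload 7.1 kg.
Tool frame: the origin (TCP) lies on the front face of the gripper's body, between the roots of the fingers; the fingertips stand 80 mm ahead of it and the grasp point (between the pads) lies 61 mm ahead of it (env.tips_ahead is the distance from the TCP to the fingertips, in mm); z points along the fingers, y is the line along which they close (so a half turn about z gives the same grasp; the last joint's range is limited). The gripper opens to 88 mm and grips with 3 to 60 N. Pads are 20 mm wide; open, the fingers measure 115 mm over their backs; the gripper's body (75 mm by 178 mm) begins 61 mm behind the grasp point.
Start: joints at [-1.23, 0.423, 1.63, -0, 1.089, -0.019], TCP at [220.071, -584.957, 302.675] pointing down, gripper open.
Joint ranges: [-3, 3], [-0.9, 2.11], [0.09, 2.58], [-1.31, 4.45], [0.11, 2.69], [-2.54, 2.54]. Speed limits (rad/s): [2.39, 2.39, 3.01, 3.14, 3.14, 3.14].

INTERFACE

Orientations are given as a unit quaternion [x, y, z, w].
In Python, from station import env, set_gripper, viewer, workorder gives the robot as it stands. Calls block until the motion is done:
- env.reach(position, orientation): joint-space move of the TCP to a pose.
- env.move_l(position, rot=None, rate=150, f_stop=None): straight line of the TCP; rot=None keeps the orientation; rate is the mean speed in mm/s. With f_stop (N) it stops when the force on the tool has changed by that much, and returns True; else False.
- env.move_joints(angles): joint-space move.
- set_gripper(opening): finger opening in mm; the grip force is fixed at half the most; returns when the fingers have stopped.
- env.hold(seconds).
- env.ik(position, orientation): joint angles nearest the present ones, or None.
- env.read_state(): the state.
- viewer.camera(name): name is "scene" or "top" or "wrist"; returns the picture (400x640x3 uint8, blue, green, red); there is no depth.
- viewer.camera_params(name): a dict with "fx", "fy", "cx", "cy" (pixels), "pose" (4x4, takes a point from camera to world coordinates); the wrist camera has in their place "tool_from_camera" (4x4, takes a point from camera to tool coordinates, whose origin is the TCP and whose axes are the flange's). Camera axes: x right, y up, looking along -z (the intrinsics and any distortion apply to the point x, -y, -z); pixel columns grow to the right and rows downward; lengths in mm; the calibration is good to about 2 mm. A picture is of the moment at which its call begins: read the wrist's pose just before it. camera_params takes no time and is no camera call.
A pose or a line that the arm cannot do raises env.IKError and nothing moves.
- workorder.sign_off(): hands the job in; it is judged then, once.
The state is a dict: "time_s": time; "qpos": joint angles; "dq": joint speeds; "tau": joint torques, N m; "tool_pos": TCP position; "orientation": TCP orientation; "force": force on the tool from outside, world axes, zero at the start; "wrist_torque": the same for the moment, N m; "width": finger opening in mm; "grip_force": force on a finger pad.
Only numpy, scipy, OpenCV 4.12 (cv2) and the standard library are available. Lean on these libraries where they do the work, as an engineer would, in place of code of your own. Each camera call takes 0.05 s, during which the arm holds its last target. There are 200 camera calls.

## Working session

There is one attempt and no reset: what is moved stays moved. The work goes in short steps, each a Python script; the robot and the scene stay as the last script left them, time stands still between calls to the robot, and variables do not carry over. Pictures are saved under pics/ and viewed, at most 10 in all, crops included, and the job is handed in when it is done.

```bash
ls; mkdir -p pics; python3 - <<'E'
from station import env, viewer
import cv2, numpy as np
for n in ("scene","top"):
    cv2.imwrite(f"pics/{n}0.png", viewer.camera(n))
    p=viewer.camera_params(n); print(n,{k:(np.round(v,3).tolist()) for k,v in p.items()})
print(viewer.camera_params("wrist")); print(env.read_state())
E
```

```text
pics
scene {'fx': 439.686, 'fy': 439.686, 'cx': 325.235, 'cy': 203.303, 'pose': [[-0.669, 0.406, -0.622, -121.747], [-0.743, -0.394, 0.542, 723.652], [-0.025, 0.825, 0.565, 589.559], [0.0, 0.0, 0.0, 1.0]]}
top {'fx': 463.615, 'fy': 463.615, 'cx': 328.967, 'cy': 195.633, 'pose': [[0.017, 0.998, -0.057, 362.062], [-1.0, 0.016, -0.022, 245.356], [-0.021, 0.057, 0.998, 962.99], [0.0, 0.0, 0.0, 1.0]]}
{'fx': 357.72500046933715, 'fy': 357.72500046933715, 'cx': 321.5370962011995, 'cy': 197.4533934097375, 'tool_from_camera': array([[ 7.31945902e-05,  9.54321032e-01,  2.98783135e-01,
         8.25561645e+01],
       [ 9.99999779e-01, -2.67127054e-04,  6.08235105e-04,
        -1.71806575e+00],
       [ 6.60264612e-04,  2.98783024e-01, -9.54320841e-01,
        -8.10764127e+01],
       [ 0.00000000e+00,  0.00000000e+00,  0.00000000e+00,
         1.00000000e+00]])}
{'time_s': 0.1, 'qpos': array([-1.23000528e+00,  4.23786608e-01,  1.63060583e+00,  1.26440964e-05,
        1.08862159e+00, -1.90230104e-02]), 'dq': array([-2.63975583e-04, -2.17336307e-03, -1.61916159e-03,  3.35195058e-05,
       -1.86577806e-04, -1.33018823e-03]), 'tau': array([ 1.77076640e-05, -5.45610130e+01, -2.74324358e+01,  6.44604745e-02,
        1.89116865e-02, -1.92959504e-05]), 'tool_pos': array([ 219.94298623, -584.59746643,  301.96855156]), 'orientation': array([ 9.83860610e-01,  1.78935168e-01, -1.08318473e-04, -7.02404777e-04]), 'force': array([-0.26889352, -0.40798999,  0.74965122]), 'wrist_torque': array([ 0.04736038, -0.02249194, -0.00574522]), 'grip_force': 0.0, 'width': 87.64291661982286}
```

View pics/top0.png

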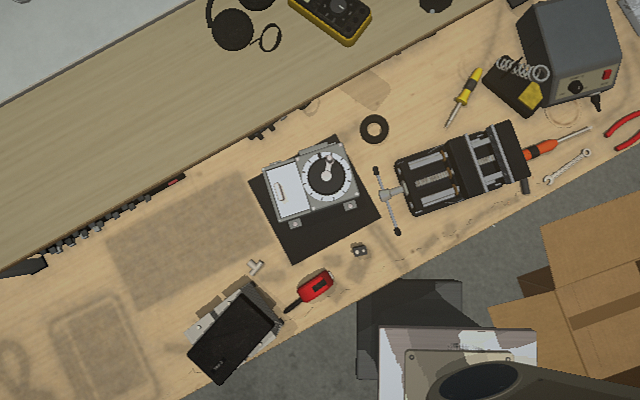

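View pics/scene0.png

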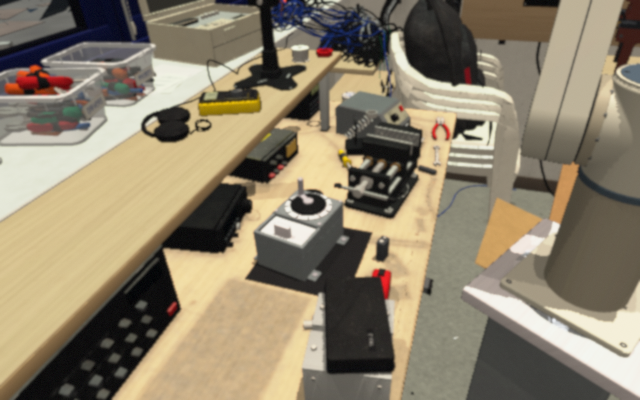

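The top picture shows the lockbox around (312,185), with the dial at (326,178) and the lid at left. The battery is at (360,250), the tape at (374,128), and a raised shelf lies beyond the box. I'll enlarge both.

```bash
python3 - <<'E'
import cv2
a=cv2.imread("pics/top0.png")[120:230,240:390]
cv2.imwrite("pics/tc.png",cv2.resize(a,None,fx=5.3,fy=5.3,interpolation=cv2.INTER_CUBIC))
a=cv2.imread("pics/scene0.png")[170:290,240:400]
cv2.imwrite("pics/sc.png",cv2.resize(a,None,fx=5,fy=5,interpolation=cv2.INTER_CUBIC))
E
```

```text
(no output)
```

View pics/tc.png

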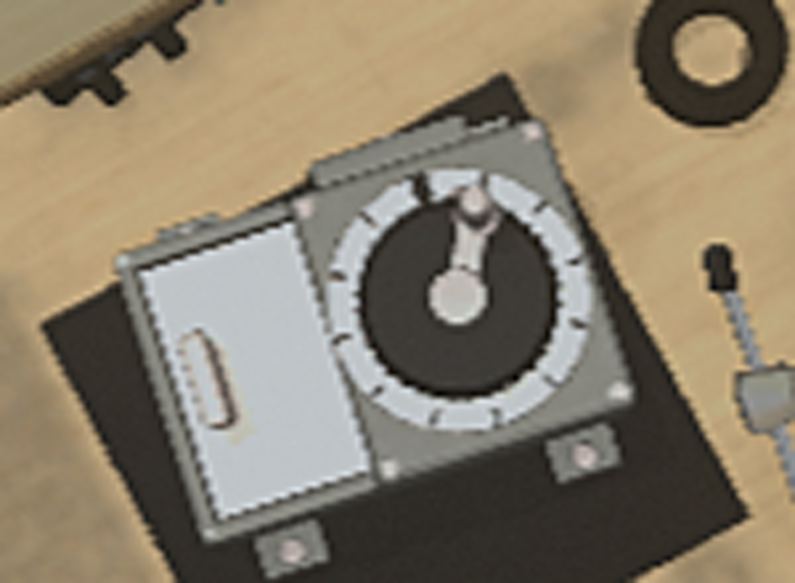

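View pics/sc.png

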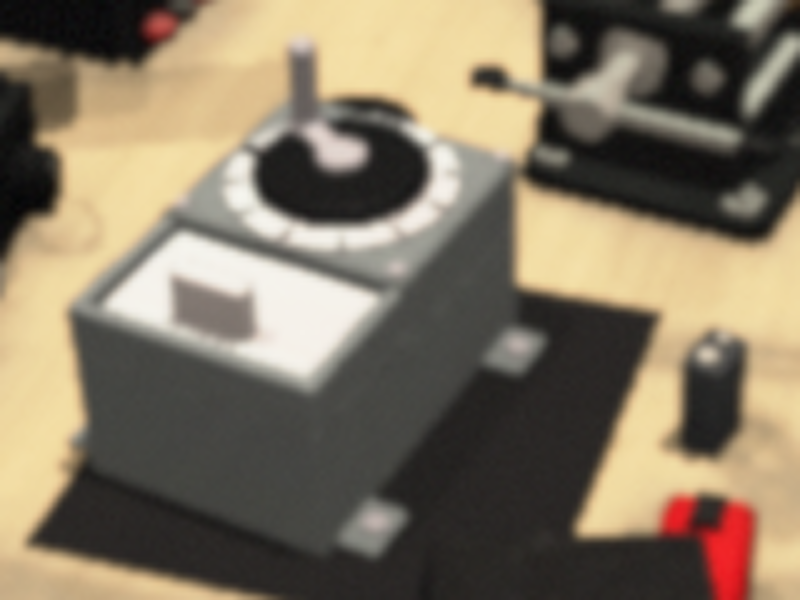

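The top crop shows the scale ring centred at about (460,300), the hub at (458,296), the long tick at (422,188) and the pin top at (475,198). The box corners are at (122,260), (208,537), (541,128) and (632,398). In the scene crop, the corners are at (75,312), (318,388) and (512,172), with the pin top at (301,43). Next I'll fit the box pose.

```bash
cat > geo.py <<'E'
import numpy as np
from station import viewer
def project(name,P):
    p=viewer.camera_params(name); T=np.linalg.inv(p["pose"])
    c=T[:3,:3]@np.asarray(P,float)+T[:3,3]
    return np.array([p["cx"]+p["fx"]*c[0]/-c[2], p["cy"]+p["fy"]*-c[1]/-c[2]])
def plane(name,uv,z):
    p=viewer.camera_params(name); d=p["pose"][:3,:3]@np.array([(uv[0]-p["cx"])/p["fx"],-(uv[1]-p["cy"])/p["fy"],-1])
    o=p["pose"][:3,3]; return o+d*(z-o[2])/d[2]
top=lambda u,v:np.array([240+u/5.3,120+v/5.3])-0.4
sc=lambda u,v:np.array([240+u/5,170+v/5])-0.4
E
python3 - <<'E'
from geo import *
from scipy.optimize import least_squares
obs=[("top",top(122,260),55,82,84),("top",top(208,537),-55,82,84),("top",top(541,128),55,-82,87),("top",top(632,398),-55,-82,87),
("scene",sc(75,312),55,82,84),("scene",sc(318,388),-55,82,84),("scene",sc(512,172),-55,-82,87),
("top",top(210,379),0,62,104),("scene",sc(214,288),0,62,104)]
R=lambda a:np.array([[np.cos(a),-np.sin(a)],[np.sin(a),np.cos(a)]])
def f(p,use=("top","scene")):
    return np.concatenate([project(n,[*(p[:2]+R(p[2])@[x,y]),z])-uv for n,uv,x,y,z in obs if n in use])
for use in (("top","scene"),("top",),("scene",)):
    r=least_squares(f,[400,200,.3],args=(use,)); print(use,r.x.round(3),r.fun.round(1))
p=least_squares(f,[400,200,.3]).x
for s,n,uv,z in [("ring","top",top(460,300),89),("hub","top",top(458,296),105),("tick","top",top(422,188),89.5),("pin","top",top(475,198),137),("pin","scene",sc(301,43),137),("ring","scene",sc(342,170),89),("tape","top",top(713,50),19)
,("batt","top",[360,248],48),("shelf0?","top",[270,122],0),("shelf200","top",[270,122],200),("shelf200b","top",[340,83],200)]:
    w=plane(n,uv,z); print(s,n,w.round(1),"box:",(R(p[2]).T@(w[:2]-p[:2])).round(1))
E
```

```text
('top', 'scene') [4.37105e+02 3.01573e+02 3.34000e-01] [-2.3 -0.2 -1.   2.3  0.2 -2.4  1.2  1.4 -1.5 -1.4 -0.1  0.8  2.8 -3.6
 -1.6  0.6  0.2 -2.8]
('top',) [4.37722e+02 3.00264e+02 3.28000e-01] [-1.5 -0.8 -0.5  1.8  1.1 -2.5  1.8  1.4 -0.9  0.1]
('scene',) [4.34710e+02 3.05195e+02 3.54000e-01] [-2.   0.6  0.4  2.2  1.8 -2.9 -0.  -1.2]
ring top [448.7 270.3  89. ] box: [  0.7 -33.3]
hub top [448.5 270.6 105. ] box: [  0.6 -33. ]
tick top [488.7 284.6  89.5] box: [ 43.2 -32.9]
pin top [478.6 264.5 137. ] box: [ 27.1 -48.6]
pin scene [478.  266.8 137. ] box: [ 27.2 -46.2]
ring scene [453.2 269.3  89. ] box: [  4.6 -35.7]
tape top [554.3 176.   19. ] box: [  69.5 -157. ]
batt top [312.3 203.1  48. ] box: [-150.2  -52.1]
shelf0? top [570.3 393.7   0. ] box: [156.   43.3]
shelf200 top [527.  362.9 200. ] box: [105.1  28.4]
shelf200b top [594.4 247.2 200. ] box: [ 130.7 -103. ]
```

```bash
cat >> geo.py <<'E'
from station import env,set_gripper
import cv2
def q(deg): a=np.radians(deg)/2; return np.array([np.cos(a),np.sin(a),0,0])
def wrist(fn):
    s=env.read_state(); im=viewer.camera("wrist"); cv2.imwrite(fn,im)
    from scipy.spatial.transform import Rotation as Ro
    T=np.eye(4); T[:3,:3]=Ro.from_quat(s["orientation"]).as_matrix(); T[:3,3]=s["tool_pos"]
    T=T@viewer.camera_params("wrist")["tool_from_camera"]; np.save(fn+".npy",T); return im
def wplane(fn,uv,z):
    p=viewer.camera_params("wrist"); T=np.load(fn+".npy")
    d=T[:3,:3]@np.array([(uv[0]-p["cx"])/p["fx"],-(uv[1]-p["cy"])/p["fy"],-1]); o=T[:3,3]
    return o+d*(z-o[2])/d[2]
E
python3 - <<'E'
from geo import *
# shelf height estimate: top edge line (top cam) vs (scene cam)
A,B=[270,122],[340,83]
for h in (100,150,200,250,300):
    a,b=plane("top",A,h),plane("top",B,h); print(h,project("scene",a).round(),project("scene",b).round())
s=env.read_state(); p=s["tool_pos"].copy(); p[2]=420; env.move_l(p,rate=300)
for d in (210,30):
    print(d,env.ik([449,270,300],q(d)))
env.reach([449,270,300],q(210))
print(env.read_state()["time_s"],env.read_state()["tool_pos"]); env.hold(.2)
im=wrist("pics/w1.png"); print(env.read_state()["force"])
E
```

```text
100 [235. 201.] [266. 165.]
150 [238. 180.] [268. 148.]
200 [241. 158.] [270. 129.]
250 [245. 134.] [272. 108.]
300 [248. 108.] [275.  86.]
210 [ 5.18686517e-01  2.78696076e-01  1.85452205e+00 -4.44089210e-16
  1.00837453e+00 -1.57570858e+00]
30 [ 5.18686517e-01  2.78696076e-01  1.85452205e+00 -4.44089210e-16
  1.00837453e+00  1.56588407e+00]
3.7667 [449.38172059 269.55581857 300.07500579]
[-0.00045157  0.36346671 -0.3525565 ]
```

View pics/w1.png

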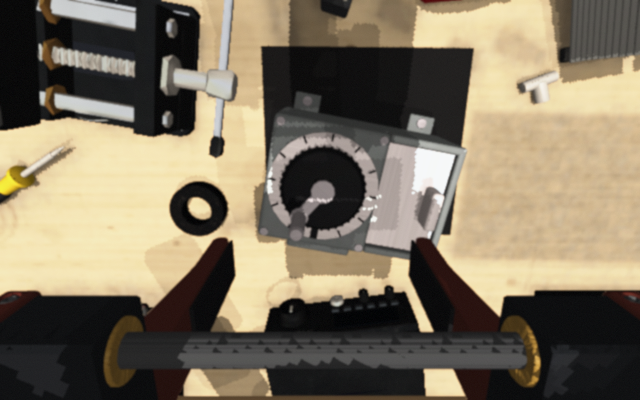

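The wrist picture shows the dial hub at about (322,190), the long tick near (315,233) and the pin near (297,220). The shelf is about 190 mm high and clears the gripper by about 46 mm in this orientation. I'll enlarge the dial.

```bash
python3 - <<'E'
import cv2
a=cv2.imread("pics/w1.png")[120:250,250:390]
cv2.imwrite("pics/w1c.png",cv2.resize(a,None,fx=4.5,fy=4.5,interpolation=cv2.INTER_CUBIC))
E
```

```text
(no output)
```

View pics/w1c.png

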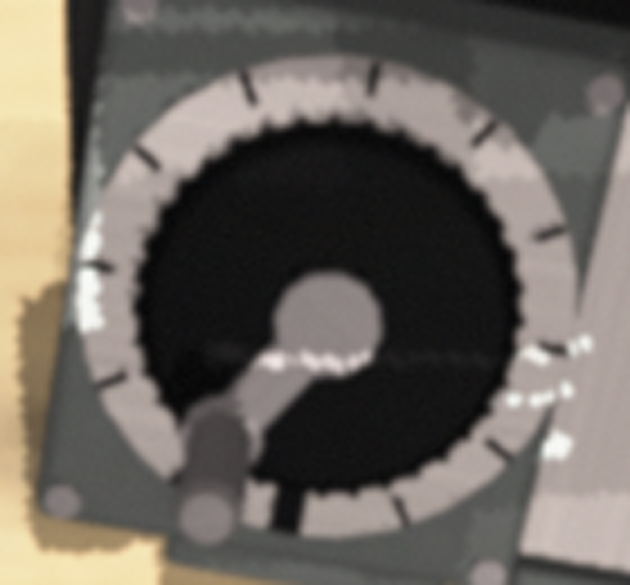

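```bash
python3 - <<'E'
from geo import *
W=lambda u,v,z: wplane("pics/w1.png",[250+u/4.5-.4,120+v/4.5-.4],z)[:2]
tk={12:(286,508),11:(402,510),10:(500,450),9:(553,349),8:(549,233),7:(484,132),6:(374,78),5:(247,87),4:(148,156),3:(97,266),2:(112,381)}
N=np.array(list(tk)); P=np.array([W(*v,89.5) for v in tk.values()])
from scipy.optimize import least_squares
def f(p): a=p[2]-np.radians(30)*N; return (P-p[:2]-p[3]*np.c_[np.cos(a),np.sin(a)]).ravel()
r=least_squares(f,[449,270,.33,42]); print(r.x.round(2),np.degrees(r.x[2]),r.fun.round(1))
E_=np.array([W(78,300,89),W(577,300,89),W(330,53,89),W(330,537,89)]); print("ring",E_.round(1),E_[:2].mean(0),E_[2:].mean(0))
c=r.x[:2]
for z in(103,105,110,119):print("hub",z,W(328,322,z).round(1))
p=W(207,519,137); print("pin",p.round(1),np.hypot(*(p-c)),((r.x[2]-np.arctan2(*(p-c)[::-1]))*6/np.pi))
E
```

```text
[4.4844e+02 2.7231e+02 3.3000e-01 4.3530e+01] 19.184851149477826 [-1.5 -0.9  0.2  0.4  0.2  0.6  0.2  0.1  0.2  0.  -0.  -0.  -0.1  0.1
  0.1 -0.3 -0.2 -0.   0.4 -0.2  0.4  0.1]
ring [[471.  231. ]
 [424.  312.4]
 [407.4 249.1]
 [489.3 296.4]] [447.50643834 271.71305667] [448.3366463  272.73108812]
hub 103 [447.7 271.9]
hub 105 [447.2 271.6]
hub 110 [445.9 270.8]
hub 119 [443.6 269.5]
pin [478.2 266.4] 30.33001908273094 1.0139838066083033
```

```bash
cat >> geo.py <<'E'
Z=189.
def pos(th,c,r=30.): t=np.radians(th); return np.array([c[0]+r*np.cos(t),c[1]+r*np.sin(t),Z])
def turn(th0,th1,c,step=15.,rate=90,log=None):
    n=max(1,int(np.ceil(abs(th1-th0)/step)))
    for th in np.linspace(th0,th1,n+1)[1:]:
        env.move_l(pos(th,c),rate=rate)
        s=env.read_state(); f=s["force"]
        if log is not None: log.append([th,*s["tool_pos"],*f])
        if np.linalg.norm(f)>25: print("HIGH",th,f); return th
    return th1
E
python3 - <<'E'
from geo import *
c=np.array([448.3,271.8]); set_gripper(40)
p=pos(-10.8,c,30.2)
env.move_l([p[0],p[1],225],rate=200); print(env.move_l(p,rate=80,f_stop=6))
set_gripper(0); s=env.read_state(); print(s["time_s"],s["width"],s["grip_force"],s["tool_pos"],s["force"])
L=[]; t=s["time_s"]; turn(-10.8,109.2,c,log=L); L=np.array(L); print(L.round(1)); s=env.read_state();print(s["time_s"]-t)
E
```

```text
False
6.6167 10.96069832037112 30.00012215139577 [478.2229744  266.21085273 189.2557659 ] [ 1.77252344 -0.50335856  1.14310776]
[[ 4.200e+00  4.783e+02  2.745e+02  1.892e+02  0.000e+00  1.000e-01
   3.200e+00]
 [ 1.920e+01  4.764e+02  2.822e+02  1.892e+02 -1.600e+00  2.000e-01
   4.400e+00]
 [ 3.420e+01  4.727e+02  2.889e+02  1.891e+02 -2.300e+00 -3.000e-01
   6.200e+00]
 [ 4.920e+01  4.673e+02  2.945e+02  1.891e+02 -1.600e+00 -2.100e+00
   6.100e+00]
 [ 6.420e+01  4.605e+02  2.986e+02  1.890e+02 -1.300e+00 -2.600e+00
   6.900e+00]
 [ 7.920e+01  4.531e+02  3.008e+02  1.890e+02 -2.000e+00 -2.600e+00
   6.400e+00]
 [ 9.420e+01  4.454e+02  3.010e+02  1.890e+02  4.000e-01 -5.300e+00
   6.600e+00]
 [ 1.092e+02  4.380e+02  2.994e+02  1.890e+02  1.600e+00 -6.100e+00
   5.500e+00]]
2.0
```

```bash
python3 - <<'E'
from geo import *
c=np.array([448.3,271.5]); L=[]; th=turn(109.2,469.2,c,log=L); L=np.array(L); np.save("L1.npy",L)
t=np.radians(L[:,0]); rad=L[:,4]*np.cos(t)+L[:,5]*np.sin(t); tan=-L[:,4]*np.sin(t)+L[:,5]*np.cos(t)
x,y=L[:,1],L[:,2]; a=np.linalg.lstsq(np.c_[2*x,2*y,np.ones_like(x)],x*x+y*y,rcond=None)[0]
print("circle",a[:2],np.sqrt(a[2]+a[0]**2+a[1]**2))
act=np.degrees(np.unwrap(np.arctan2(y-a[1],x-a[0])))
print(np.c_[L[:,0],act+360*np.round((L[:,0]-act)/360),rad,tan,L[:,6]].round(1)); print(env.read_state()["time_s"],th)
E
```

```text
circle [448.29513664 270.78366998] 30.07391854765208
[[ 1.242e+02  1.241e+02 -4.600e+00  0.000e+00  4.100e+00]
 [ 1.392e+02  1.386e+02 -5.400e+00  3.000e-01  3.500e+00]
 [ 1.542e+02  1.537e+02 -4.900e+00  6.000e-01  1.700e+00]
 [ 1.692e+02  1.688e+02 -3.700e+00  2.000e-01  2.300e+00]
 [ 1.842e+02  1.835e+02 -2.400e+00  5.000e-01  4.400e+00]
 [ 1.992e+02  1.985e+02 -4.000e-01  1.300e+00  6.200e+00]
 [ 2.142e+02  2.134e+02 -5.000e-01  5.000e-01  6.700e+00]
 [ 2.292e+02  2.280e+02  7.000e-01 -7.000e-01  8.100e+00]
 [ 2.442e+02  2.431e+02  2.500e+00  4.000e-01  8.600e+00]
 [ 2.592e+02  2.582e+02  3.200e+00 -7.000e-01  8.600e+00]
 [ 2.742e+02  2.735e+02  2.700e+00 -3.000e-01  8.700e+00]
 [ 2.892e+02  2.886e+02  4.800e+00 -8.000e-01  7.700e+00]
 [ 3.042e+02  3.042e+02  4.500e+00 -1.900e+00  7.200e+00]
 [ 3.192e+02  3.196e+02  4.800e+00 -2.400e+00  6.500e+00]
 [ 3.342e+02  3.355e+02  2.600e+00  2.000e-01  5.700e+00]
 [ 3.492e+02  3.507e+02  3.700e+00 -8.000e-01  6.200e+00]
 [ 3.642e+02  3.659e+02  2.300e+00 -6.000e-01  6.400e+00]
 [ 3.792e+02  3.808e+02  1.300e+00 -6.000e-01  6.000e+00]
 [ 3.942e+02  3.959e+02  7.000e-01  2.000e-01  7.800e+00]
 [ 4.092e+02  4.110e+02 -3.000e-01 -9.000e-01  6.900e+00]
 [ 4.242e+02  4.257e+02 -7.000e-01 -8.000e-01  8.200e+00]
 [ 4.392e+02  4.406e+02 -1.900e+00 -7.000e-01  7.200e+00]
 [ 4.542e+02  4.548e+02 -3.500e+00 -2.600e+00  5.700e+00]
 [ 4.692e+02  4.696e+02 -4.000e+00 -2.300e+00  6.300e+00]]
14.6167 469.2
```

```bash
cat >> geo.py <<'E'
def show(L):
    L=np.array(L); t=np.radians(L[:,0]); rad=L[:,4]*np.cos(t)+L[:,5]*np.sin(t); tan=-L[:,4]*np.sin(t)+L[:,5]*np.cos(t)
    x,y=L[:,1],L[:,2]; a=np.linalg.lstsq(np.c_[2*x,2*y,np.ones_like(x)],x*x+y*y,rcond=None)[0]
    act=np.degrees(np.arctan2(y-a[1],x-a[0])); act+=360*np.round((L[:,0]-act)/360)
    print("circle",a[:2],np.sqrt(a[2]+a[0]**2+a[1]**2)); print(np.c_[L[:,0],act,rad,tan].round(1)[-24::2]); print(act[-1])
E
python3 - <<'E'
from geo import *
c=np.array([448.5,270.4]); L=[]; th=turn(469.2,859.2,c,log=L); env.hold(.2); show(L)
s=env.read_state(); print(s["time_s"],th,s["width"],s["tool_pos"])
cv2.imwrite("pics/w2.png",wrist("pics/w2f.png")[100:400,120:520])
E
```

```text
circle [448.42859965 270.1963357 ] 30.088648451158683
[[ 5.270e+02  5.267e+02 -1.700e+00 -2.400e+00]
 [ 5.559e+02  5.559e+02 -8.000e-01 -1.300e+00]
 [ 5.848e+02  5.841e+02 -1.700e+00 -1.900e+00]
 [ 6.136e+02  6.127e+02 -2.100e+00 -7.000e-01]
 [ 6.425e+02  6.399e+02  7.000e-01 -2.500e+00]
 [ 6.714e+02  6.693e+02  1.900e+00 -3.600e+00]
 [ 7.003e+02  6.991e+02  2.700e+00 -2.300e+00]
 [ 7.292e+02  7.282e+02  2.400e+00 -3.400e+00]
 [ 7.581e+02  7.577e+02  2.500e+00 -2.100e+00]
 [ 7.870e+02  7.871e+02  1.000e+00 -5.000e-01]
 [ 8.159e+02  8.155e+02  6.000e-01 -3.900e+00]
 [ 8.448e+02  8.446e+02 -1.000e+00 -3.200e+00]]
859.1223011202087
21.5667 859.2 10.932350387417218 [425.71762904 289.90208084 189.04542721]
```

View pics/w2.png

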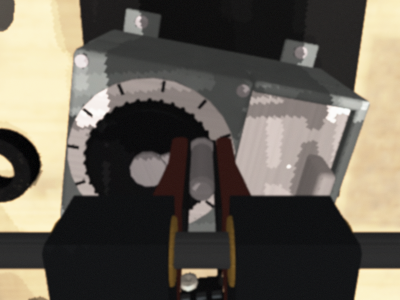

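The picture shows the pin held well between the pads, just right of the hub at (150,170), in the direction of 8. Now I'll turn clockwise to 1.

```bash
python3 - <<'E'
from geo import *
c=np.array([448.5,270.2]); L=[]; th=turn(859.2,349.2,c,log=L); env.hold(.3); show(L)
s=env.read_state(); print(s["time_s"],th,s["width"],s["tool_pos"],s["force"])
E
```

```text
circle [448.22890676 269.96351914] 30.152378886696102
[[ 6.843e+02  6.826e+02  1.100e+00  2.000e-01]
 [ 6.552e+02  6.524e+02 -6.000e-01 -1.100e+00]
 [ 6.261e+02  6.243e+02 -2.800e+00 -3.000e-01]
 [ 5.969e+02  5.957e+02 -3.200e+00 -1.500e+00]
 [ 5.678e+02  5.674e+02 -3.400e+00  1.000e-01]
 [ 5.386e+02  5.387e+02 -2.800e+00 -1.300e+00]
 [ 5.095e+02  5.110e+02 -2.200e+00  7.000e-01]
 [ 4.803e+02  4.831e+02  1.600e+00  2.300e+00]
 [ 4.512e+02  4.542e+02  3.600e+00  3.800e+00]
 [ 4.221e+02  4.226e+02  3.000e+00  1.100e+00]
 [ 3.929e+02  3.931e+02  3.900e+00  1.900e+00]
 [ 3.638e+02  3.634e+02  3.400e+00  2.300e+00]]
348.04775187153245
30.6667 349.2 11.086946584235923 [477.56946276 263.73566761 189.12339196] [ 2.55584958 -0.59606796  8.28363023]
```

```bash
python3 - <<'E'
from geo import *
c=np.array([448.3,270.1]); th=turn(349.2,394.2,c); T=[];
def tang(th):
    t=np.radians(th); f=env.read_state()["force"]; return -f[0]*np.sin(t)+f[1]*np.cos(t)
caught=False
while th<536:
    th+=2; env.move_l(pos(th,c),rate=15); env.hold(.03)
    a=tang(th); T.append(a)
    if len(T)>6:
        b=np.median(T[-12:-3])
        if a<b-4 and T[-2]<b-2.2 and a<T[-3] or a<-9: caught=True; break
s=env.read_state(); print(caught,th,(19.2-th)/30%12,np.round(T,1).tolist()); print(s["time_s"],s["force"],s["tool_pos"])
E
```

```text
True 470.2 8.966666666666667 [-4.5, -3.7, -4.2, -2.0, -2.5, -2.8, -3.2, -4.2, -3.5, -3.3, -4.1, -4.1, -3.3, -2.6, -3.6, -3.3, -3.0, -4.0, -4.0, -4.6, -4.9, -3.4, -1.9, -2.4, -2.7, -3.1, -3.5, -3.4, -3.7, -3.9, 0.1, 0.3, -0.0, -1.0, -0.2, -1.9, -3.2, -5.3]
42.1833 [5.00638952 1.75919058 5.84768015] [437.95257471 298.05929079 189.12705555]
```

```bash
python3 - <<'E'
from geo import *
c=np.array([448.3,270.1]); th=470.2; T=[]
for d in (2,1,-2,-2,-2,-2,-1,-1):
    th+=d; env.move_l(pos(th,c),rate=15); env.hold(.05)
    t=np.radians(th); s=env.read_state(); f=s["force"]; T.append((round(th,1),round(-f[0]*np.sin(t)+f[1]*np.cos(t),1)))
    if T[-1][1]<-9.5 and d>0: break
print(T,s["time_s"])
E
```

```text
[(472.2, np.float64(-5.1)), (473.2, np.float64(-6.2)), (471.2, np.float64(-5.5)), (469.2, np.float64(-4.3)), (467.2, np.float64(-3.2)), (465.2, np.float64(-2.3)), (464.2, np.float64(-1.7)), (463.2, np.float64(-1.3))] 44.5833
```

```bash
python3 - <<'E'
from geo import *
c=np.array([448.3,270.1]); th=463.2; T=[]
def go(d):
    global th
    th+=d; env.move_l(pos(th,c),rate=20)
    t=np.radians(th); f=env.read_state()["force"]; T.append((round(th,1),round(float(-f[0]*np.sin(t)+f[1]*np.cos(t)),1))); return T[-1][1]
while th>446 and go(-3)<4.5: pass
print(T,env.read_state()["time_s"])
E
```

```text
[(460.2, 0.7), (457.2, 0.5), (454.2, 0.4), (451.2, 1.8), (448.2, 3.8), (445.2, 5.8)] 46.0833
```

The catch is confirmed: it springs back both ways about 457°, which is close to 9.4. I'll centre it, release, and push the lid tab.

```bash
python3 - <<'E'
from geo import *
c=np.array([448.3,270.1]); env.move_l(pos(457,c),rate=30); set_gripper(36)
p=pos(457,c); env.move_l([p[0],p[1],232],rate=200)
a=np.radians(19.2); ux=np.array([np.cos(a),np.sin(a)]); uy=np.array([-np.sin(a),np.cos(a)])
B=c+33.2*uy; at=lambda y,z:[*(B+y*uy),z]
env.move_l(at(98,232),rot=q(199.2),rate=200); set_gripper(0)
print(env.move_l(at(98,171),rate=150,f_stop=8))
f0=env.read_state()["force"]
hit=env.move_l(at(36,171),rate=45,f_stop=9)
s=env.read_state(); print(hit,"finger y",(s["tool_pos"][:2]-B)@uy,s["force"]-f0,s["time_s"])
E
```

```text
False
True finger y 41.042923802185456 [-2.04783244  3.59092107  1.46774694] 50.4667
```

```bash
python3 - <<'E'
from geo import *
c=np.array([448.3,270.1]);a=np.radians(19.2); uy=np.array([-np.sin(a),np.cos(a)]); B=c+33.2*uy; at=lambda y,z:[*(B+y*uy),z]
env.move_l(at(60,171),rate=100); env.move_l(at(60,300),rate=200)
im=wrist("pics/w3f.png"); s=env.read_state(); print(s["time_s"],s["force"])
cv2.imwrite("pics/w3.png",cv2.resize(im[60:300,170:490],None,fx=2.4,fy=2.4))
E
```

```text
51.65 [-0.19321528  0.62563255 -0.14981851]
```

View pics/w3.png

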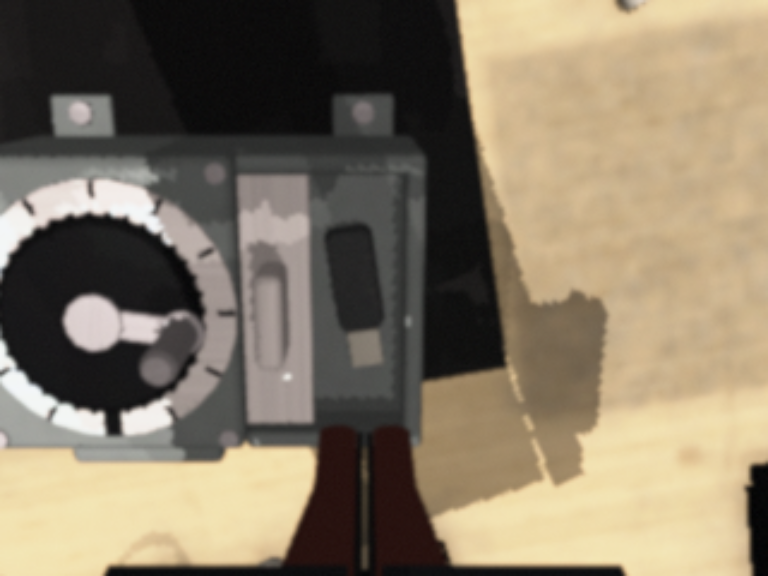

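The lid is open and the memory stick shows at (355,295). The tab is at (269,315), the deck edge at x≈237 and the lid's end edge at x≈312. I'll check that it reached the full 34 mm.

```bash
python3 - <<'E'
from geo import *
c=np.array([448.3,270.1]);a=np.radians(19.2); uy=np.array([-np.sin(a),np.cos(a)]); B=c+33.2*uy
for n,u,v,z in [("tab top L",255,330,104),("tab top R",285,330,104),("lid edge",312,315,78),("deck edge",238,315,87),("outer wall in",406,315,84),("outer wall out",424,315,84)]:
    print(n,(wplane("pics/w3f.png",[170+u/2.4,60+v/2.4],z)[:2]-B)@uy)
E
```

```text
tab top L 24.976932736672882
tab top R 35.08491182768612
lid edge 42.67279934983861
deck edge 16.905568714381104
outer wall in 76.83332585147899
outer wall out 83.30453339848377
```

The lid measures open to within about 1 mm. I'll press once more gently to be sure it is on its stop, then retreat and sign off.

```bash
python3 - <<'E'
from geo import *
from station import workorder
c=np.array([448.3,270.1]);a=np.radians(19.2); uy=np.array([-np.sin(a),np.cos(a)]); B=c+33.2*uy; at=lambda y,z:[*(B+y*uy),z]
env.move_l(at(60,171),rate=200)
hit=env.move_l(at(36,171),rate=25,f_stop=13); s=env.read_state(); print(hit,(s["tool_pos"][:2]-B)@uy,s["force"])
env.move_l(at(60,171),rate=100); env.move_l(at(60,300),rate=200); env.hold(.2)
print(env.read_state()["time_s"]); print(workorder.sign_off())
E
```

```text
True 40.89776308217709 [-1.62138436  2.43558142  1.71711486]
54.5333
the job is handed in; nothing more can be done
None
```

The lockbox is unlocked: the dial caught at about 9.4. The lid is pushed to its stop with the memory stick exposed, the battery and tape were left alone, and the job was handed in at about 54.5 s.

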